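Pack out the gap beside a rack beam

ROBOT

A 6-joint arm with a two-finger parallel gripper is mounted at the origin on the work surface. World frame = base frame: x ahead of the robot, y to its left, z up, the work surface at z = 0. Lengths are in mm, angles in rad, forces in N, time in s.
With the tool pointing down it reaches from about 300 to 750 mm from the base axis. Payload 8.5 kg.
Tool frame: the origin (TCP) lies at the very end of the fingers, on their centre line; the grasp point (between the pads) lies 19 mm behind it; z points along the fingers, y is the direction in which the jaws open and shut (so a half turn about z gives the same grasp; the last joint's range is limited). The gripper opens to 85 mm and grips with 20 to 120 N. Pads are 22 mm wide; open, the fingers measure 114 mm over their backs; the gripper's body (76 mm by 85 mm) begins 54 mm behind the grasp point. The pads swing forward as they close: fully open they stand 13 mm farther back than shut.
Start: joints at [-0.215, 0.381, 1.297, -0, 1.464, -0.215], TCP at [549.982, 0.002, 231.322] pointing down, gripper open.
Joint ranges: [-3.11, 3.11], [-0.89, 2.33], [0.22, 2.48], [-1.42, 4.56], [0.17, 2.85], [-2.88, 2.88]. Speed limits (rad/s): [2.39, 2.39, 3.14, 3.14, 3.14, 3.14].

INTERFACE

Orientations are given as a rotation vector (axis times angle).
In Python, from rig import env gives the robot as it stands. The module is installed in compiled form; this text tells all that it offers.
- The arm moves only by the tool step_arm, never from a script. Its argument "steps" is a list of rows, each a list of 3 entries, a list of its own where there are three numbers: the shift along the tool's x, y, z in m, then the turn, a rotation vector about the tool's x, y, z in rad, then the finger opening in m, from 0 to 0.0854. A call has 1 to 20 rows; each row is the pose to reach, as a shift and turn from the pose measured when the call began, along the tool's axes at that moment; what a row does not reach only later rows make up. A row lasts 1/10 s, in which the tool goes at most 50 mm and 8.59 degrees, less where a joint would pass 70% of its speed; a pose out of reach is approached as far as the arm can. A call with a gripper value outside its range is refused whole. The fingers move at their own pace and stop on an object; the grip force is fixed at half the most. Time passes only in rows, so rows that repeat a pose let the fingers close. It gives the time, the measured TCP pose, the force and the opening at its end, in the units of the state.
- env.sense(): the state, without advancing time (a new reading comes with each control period).
- env.get_image(name): name is "scene" or "side" or "wrist"; returns (picture, depth): 384x512x3 uint8, red, green, blue; 384x512 float32, mm along the optical axis (not along the pixel's ray), 0 where there is no reading.
- env.get_calibration(name): a dict with "camera_matrix" (3x3 intrinsics, pixels), "eye" and "rotation" of the camera in the world; the wrist camera has in their place "hand_eye" (4x4, takes a point from camera to tool coordinates, whose origin is the TCP and whose axes are the flange's). Camera axes: x right, y up, looking along -z (the intrinsics and any distortion apply to the point x, -y, -z); pixel columns grow to the right and rows downward; lengths in mm; the calibration is good to about 2 mm. A picture is of the moment at which its call begins: read the wrist's pose just before it. get_calibration takes no time and is no camera call.
- env.sign_off(): hands the job in, once; it reports no verdict.
The state is a dict: "clock": time; "joint_positions": joint angles; "qvel": joint speeds; "joint_torque": joint torques, N m; "position": TCP position; "eef_rot": TCP orientation; "contact_force": force on the tool from outside, world axes, zero at the start; "torque": the same for the moment, N m; "gripper_width": finger opening in mm.
Only numpy, scipy, OpenCV 4.12 (cv2) and the standard library are available. Lean on these libraries where they do the work, as an engineer would, in place of code of your own. Each camera call takes 0.05 s, during which the arm holds its last target.

TASK

The rack beam clamped in the drilling jig needs packing against the wooden stop block. Choose the two of the three standing timber packers whose thicknesses together fill the gap between stop block and beam snugly (only a few millimetres left over), and lower them into it, without forcing, so that they stand upright side by side on the jig's board, square to the gap and centred on the stop block. Leave the third packer standing where it is.

Things in the scene. Friction and masses are not known exactly. Their poses are not given: they have to be found in the camera images.
- jig: Fixed jig: plywood board 12 mm thick; on it a green-blue rack beam and a wooden stop block (80 mm long), with an 82 mm gap between. Origin at table height, mid-gap, mid-stop: x (mm) across the gap (faces at -41 stop, +41 beam), y along it (ends open), z up. Gap floor z = 12; stop and beam tops z = 48, upper gap edges bevelled (16 deep, 10 across). Beam straps, z to 59, at y = -85 and 155.
- packer_a: Thinnest timber packer, standing on end: 24 mm thick along its x, 54 mm wide along its y, 80 mm tall, its two upper long edges chamfered (6 mm across, 12 down), about 0.07 kg. Origin at the centre of its underside, z up. Held across the 54 mm width near the top, the fingers stay above stop and beam when it stands in the gap.
- packer_b: Middle timber packer, the same but 38 mm thick along its x, about 0.10 kg; 54 mm wide along y, 80 mm tall. Origin at the centre of its underside.
- packer_c: Thickest timber packer, the same but 50 mm thick along its x, about 0.14 kg; 54 mm wide along y, 80 mm tall. Origin at the centre of its underside.

How it is judged:
By the outcome, as a careful person would: the job done as asked, in the order asked, and still so for the second after the job is handed in, with the robot touching nothing.
It also fails if it takes over 64 s, if anything falls off the work surface, if the arm or the gripper's body presses on something with over 40 N, if the wrist force passes 120 N, or if a joint passes its speed limit or range.

## Working session

There is one attempt and no reset: what is moved stays moved. The work goes in short steps, Python scripts to look and compute and a tool call to move; the robot and the scene stay as the last step left them, time stands still between calls to the robot, and variables do not carry over. Pictures are saved under pics/ and viewed, and the job is handed in when it is done.

Besides the shell and the picture viewer there is one more tool, called after "Request:" as name(argument=value, ...), one argument or row to a line, values as JSON. step_arm: Moves the arm, as the interface text tells. Its arguments: {"type":"object","properties":{"steps":{"type":"array","items":{"type":"array"}}},"required":["steps"]}

```bash
mkdir -p pics; cat > h.py <<'E'
import numpy as np, cv2
from rig import env
def save(n,im): cv2.imwrite('pics/'+n+'.png',cv2.cvtColor(im,cv2.COLOR_RGB2BGR))
E
python3 - <<'E'
from h import *
s=env.sense(); print(s)
for n in ['scene','side','wrist']:
    c=env.get_calibration(n); print(n,c)
    im,d=env.get_image(n); save(n+'0',im); np.save(n+'0_d.npy',d); np.save(n+'0_i.npy',im)
    print((d>0).mean())
E
```

```text
{'clock': 0.0, 'joint_positions': array([-2.15263323e-01,  3.81207927e-01,  1.29828645e+00,  3.21859721e-06,
        1.46358577e+00, -2.15324869e-01]), 'qvel': array([ 1.98893742e-03, -1.49209567e-03, -1.64954051e-04, -2.25274378e-04,
        2.55280806e-04,  4.47369944e-05]), 'joint_torque': array([-1.00240642e-03, -4.48466885e+01, -2.31285810e+01, -2.87182611e-04,
        4.73836102e-03,  1.77242771e-05]), 'position': array([5.49701427e+02, 8.39639578e-02, 2.30696708e+02]), 'eef_rot': array([-2.22048665e+00, -2.22062255e+00,  1.25634923e-03]), 'contact_force': array([ 0.25693078, -0.83966402, -0.34386652]), 'torque': array([ 0.0111014 , -0.02268867,  0.06873363]), 'gripper_width': 85.2677574701006}
scene {'camera_matrix': array([[410.0397685 ,   0.        , 262.0868957 ],
       [  0.        , 410.0397685 , 187.72165113],
       [  0.        ,   0.        ,   1.        ]]), 'eye': array([1206.81676681,   47.2711885 ,  599.1142619 ]), 'rotation': array([0.67463726, 0.73600865, 1.57123384])}
0.9959767659505209
side {'camera_matrix': array([[442.98746404,   0.        , 258.21085798],
       [  0.        , 442.98746404, 185.08045071],
       [  0.        ,   0.        ,   1.        ]]), 'eye': array([ 131.80180967, -636.14991175,  690.71803766]), 'rotation': array([ 0.81880802, -0.26361298, -0.55021394])}
0.9959004720052084
wrist {'camera_matrix': array([[317.25164737,   0.        , 258.14265839],
       [  0.        , 317.25164737, 188.65364781],
       [  0.        ,   0.        ,   1.        ]]), 'hand_eye': array([[-5.17764698e-04,  9.63541092e-01,  2.67559893e-01,
         6.72104262e+01],
       [ 9.99999641e-01,  3.19503003e-04,  7.84535521e-04,
         9.38125242e-01],
       [ 6.70446024e-04,  2.67560203e-01, -9.63540912e-01,
        -1.44122969e+02],
       [ 0.00000000e+00,  0.00000000e+00,  0.00000000e+00,
         1.00000000e+00]])}
0.9959920247395834
```

View pics/scene0.png

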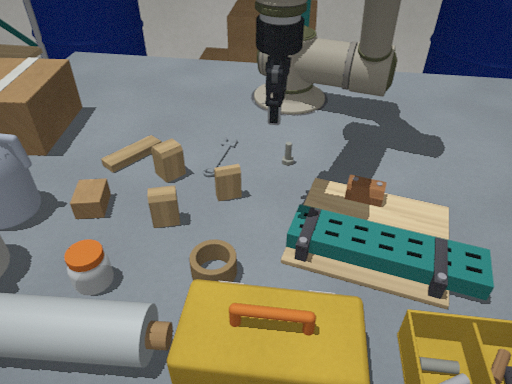

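View pics/side0.png

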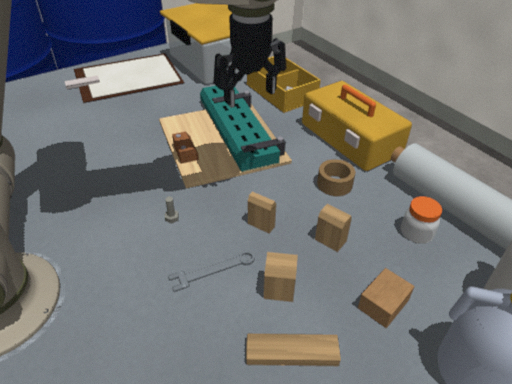

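View pics/wrist0.png

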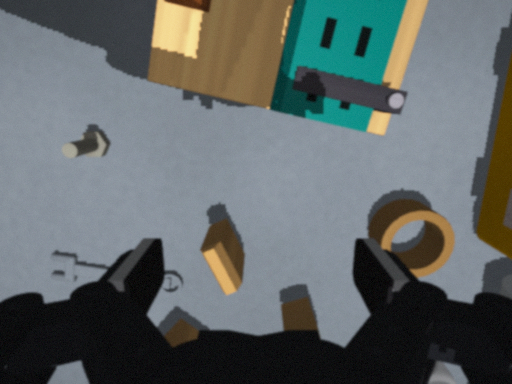

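The scene and side pictures show three packers: scene (228,183), (164,207) and (169,160). The jig is at scene (370,235), with its stop block at (366,190). In the wrist picture one packer is at (222,255) and the jig is at the top. Next I'll get coarse positions.

```bash
cat >> h.py <<'E'
from scipy.spatial.transform import Rotation as R
def campose(n,s=None):
    c=env.get_calibration(n); K=c['camera_matrix']
    if n!='wrist': return K,R.from_rotvec(c['rotation']).as_matrix(),np.array(c['eye'])
    H=c['hand_eye']; Rt=R.from_rotvec(s['eef_rot']).as_matrix()
    return K,Rt@H[:3,:3],Rt@H[:3,3]+s['position']
def rays(K,Rm,uv):
    uv=np.atleast_2d(uv).astype(float)
    return np.c_[(uv[:,0]-K[0,2])/K[0,0],-(uv[:,1]-K[1,2])/K[1,1],-np.ones(len(uv))]@Rm.T
def onplane(P,uv,z):
    K,Rm,e=P; r=rays(K,Rm,uv); return e+r*((z-e[2])/r[:,2])[:,None]
def cloud(P,d):
    K,Rm,e=P; v,u=np.mgrid[:d.shape[0],:d.shape[1]]
    return e+rays(K,Rm,np.c_[u.ravel(),v.ravel()])*d.ravel()[:,None]
def proj(P,X):
    K,Rm,e=P; q=(np.atleast_2d(X)-e)@Rm
    return np.c_[K[0,0]*q[:,0]/-q[:,2]+K[0,2],K[1,2]+K[1,1]*q[:,1]/q[:,2]]
E
python3 - <<'E'
from h import *
s=env.sense()
for n in ['scene','side','wrist']:
    P=campose(n,s); d=np.load(n+'0_d.npy'); im=np.load(n+'0_i.npy'); X=cloud(P,d).reshape(384,512,3)
    hsv=cv2.cvtColor(im,cv2.COLOR_RGB2HSV)
    wood=(hsv[...,0]>8)&(hsv[...,0]<25)&(hsv[...,1]>70)
    m=wood&(X[...,2]>72)&(X[...,2]<88)&(d>0)&(X[...,0]>200)&(X[...,0]<800)
    nl,l,st,ce=cv2.connectedComponentsWithStats(m.astype(np.uint8))
    for i in range(1,nl):
        if st[i,4]<25: continue
        p=X[l==i]; r=cv2.minAreaRect(p[:,:2].astype(np.float32))
        print(n,st[i],ce[i].round(),np.median(p,0).round(1),[np.round(q,1) for q in r])
    # jig green
    g=(hsv[...,0]>75)&(hsv[...,0]<95)&(hsv[...,1]>100)&(abs(X[...,2]-48)<6)&(d>0)
    p=X[g]; print('green',len(p),np.median(p,0) if len(p) else 0,cv2.minAreaRect(p[:,:2].astype(np.float32)))
    g=(hsv[...,0]<25)&(hsv[...,1]>60)&(abs(X[...,2]-48)<5)&(d>0)&(X[...,0]>400)&(X[...,1]>0)
    p=X[g]; print('stop?',len(p),np.median(p,0) if len(p) else 0,cv2.minAreaRect(p[:,:2].astype(np.float32)) if len(p) else 0)
E
```

```text
scene [  0  87  72  45 475] [ 37. 117.] [ 401.5 -602.6   80. ] [array([ 326.8, -602.3]), array([ 85.3, 239.2]), np.float64(73.6)]
scene [152 139  29  18 307] [166. 147.] [ 453.6 -253.8   79.7] [array([ 449.5, -255.7]), array([46.2, 52.9]), np.float64(50.8)]
scene [215 164  25  11 175] [227. 169.] [ 515.  -102.3   78.6] [array([ 512.8, -103.1]), array([18.9, 51.4]), np.float64(25.5)]
scene [148 186  28  16 334] [161. 193.] [ 612.4 -216.2   79.7] [array([ 609.1, -216.6]), array([33.2, 53.5]), np.float64(20.8)]
scene [ 65 239  38  26 745] [ 84. 252.] [ 776.1 -298.5   75.3] [array([ 772.5, -299.2]), array([54.9, 61.8]), np.float64(0.6)]
green 6008 [662.96526894 233.36588332  47.56285232] ((33.29925537109375, 57.368560791015625), (1528.774169921875, 357.874267578125), 14.82729434967041)
stop? 1132 [820.004027   248.34269538  47.55901778] ((687.95458984375, 238.16526794433594), (474.70050048828125, 224.8687744140625), 26.874292373657227)
side [249 192  27  17 221] [262. 200.] [ 506.9 -106.4   78.9] [array([ 506.9, -103.7]), array([20.4, 55.8]), np.float64(24.8)]
side [411 197  31  23 511] 
[... 389 characters left out ...]
08  48.21856731] ((652.8706665039062, 222.48013305664062), (364.20367431640625, 100.24288177490234), 76.92089080810547)
stop? 717 [816.1165029  220.38251249  47.98613692] ((725.6268920898438, 277.7100830078125), (431.02508544921875, 433.33563232421875), 65.90058898925781)
wrist [201 242  40  53 994] [222. 268.] [ 512.5 -100.2   81. ] [array([ 511.3, -103.1]), array([22.7, 54.7]), np.float64(24.4)]
green 9846 [628.22530184 113.5589842   49.42795671] ((626.3373413085938, 106.18692016601562), (121.4159927368164, 95.0312271118164), 77.74372100830078)
stop? 19 [492.84041401 156.69705524  45.07415079] ((589.3816528320312, 115.13829040527344), (18.922523498535156, 220.9228515625), 62.6352424621582)
```

The packers in order a, b, c are at about (511,-103), (605,-217) and (447,-256). Their thickness axes sit near 25°, 20° and 50°. Since 24+50=74 fits the 82 mm gap, and 62 is too loose and 88 too thick, I'll use a and c. Next I'll look at the jig from above.

Request:
step_arm(
  steps=[
    [[0.04,0.01,-0.01],[0,0,0],0.085],
    [[0.08,0.02,-0.02],[0,0,0],0.085],
    [[0.12,0.02,-0.03],[0,0,0],0.085],
    [[0.15,0.02,-0.04],[0,0,0],0.085],
    [[0.15,0.02,-0.04],[0,0,0],0.085],
    [[0.15,0.02,-0.04],[0,0,0],0.085],
    [[0.15,0.02,-0.04],[0,0,0],0.085],
  ],
)

```text
clock: 0.85
position: [569.7, 149.1, 270.3]
eef_rot: [-2.221, -2.219, 0.003]
contact_force: [0.2, -0.4, -0.1]
gripper_width: 84.8
```

```bash
python3 - <<'E'
from h import *
s=env.sense(); im,d=env.get_image('wrist'); save('w1',im)
np.savez('w1.npz',im=im,d=d,p=s['position'],r=s['eef_rot']); print(s['clock'],s['position'],s['eef_rot'],abs(s['qvel']).max())
E
```

```text
0.85 [569.72511172 149.09728602 270.26353247] [-2.22135427 -2.21933933  0.00261732] 0.008596752753628126
```

View pics/w1.png

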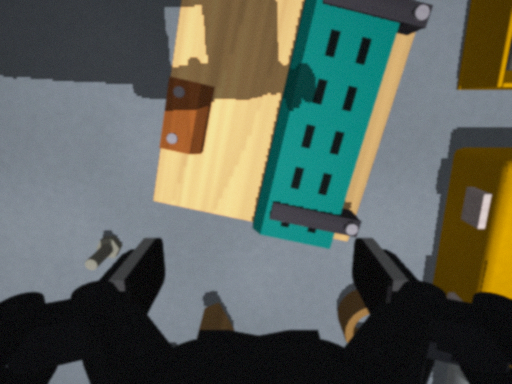

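The stop block is at (188,115), with a flat top and a bevel on its right. The beam's inner edge runs from (262,200) to (312,0).

```bash
python3 - <<'E'
from h import *
f=np.load('w1.npz'); s=dict(position=f['p'],eef_rot=f['r']); P=campose('wrist',s); im=f['im']; d=f['d']
X=cloud(P,d).reshape(384,512,3); hsv=cv2.cvtColor(im,cv2.COLOR_RGB2HSV)
for uv in [(188,115),(200,115),(210,115),(165,115),(172,140),(240,100),(300,120),(180,92),(220,180)]: print(uv,hsv[uv[1],uv[0]],X[uv[1],uv[0]].round(1))
stop=(hsv[...,0]<14)&(hsv[...,1]>120); stop[:, 260:]=0; stop[200:]=0; stop[:60]=0
g=(hsv[...,0]>75)&(hsv[...,0]<95)&(hsv[...,1]>100); g[:, 430:]=0
m=np.zeros_like(im); m[stop]=(255,100,0); m[g]=(0,255,0); save('m1',m)
ps=X[stop]; print('stop z hist',np.histogram(ps[:,2],bins=range(0,60,4)))
pt=ps[ps[:,2]>44.5]; print('top',np.median(pt[:,2]),cv2.minAreaRect(pt[:,:2].astype(np.float32)))
print('all',cv2.minAreaRect(ps[:,:2].astype(np.float32)))
pg=X[g&(abs(X[...,2]-49)<3)]; print('g z',np.median(pg[:,2]))
# per-row inner edge of green (left)
e=[]
for v in range(10,190):
    u=np.where(g[v])[0]
    if len(u)>20: e.append((u[0]-.5,v))
e=np.array(e); 
for z in (32,48):
    q=onplane(P,e,z)[:,:2]; l=cv2.fitLine(q.astype(np.float32),cv2.DIST_HUBER,0,.01,.01).ravel(); print(z,l,np.degrees(np.arctan2(l[1],l[0])))
zz=X[...,2]
for v in (60,100,140): print([ (u,round(float(zz[v,u]),0)) for u in range(int(e[v-10][0])-4,int(e[v-10][0])+14,1)])
for v in (100,130): print([ (u,tuple(hsv[v,u][:2]),round(float(zz[v,u]),0)) for u in range(158,216,2)])
E
```

```text
(188, 115) [ 13 187 173] [491.4 200.8  50.2]
(200, 115) [ 12 187 120] [503.7 200.5  43.6]
(210, 115) [ 20 110 232] [510.5 199.2  13.4]
(165, 115) [ 12 172 156] [465.3 200.8  49. ]
(172, 140) [131  20 178] [471.9 173.2  51.9]
(240, 100) [ 19 119 218] [547.8 217.   13.6]
(300, 120) [ 88 221 143] [617.1 195.1  49.5]
(180, 92) [120  16  80] [484.4 225.4  51.5]
(220, 180) [ 21 107 236] [520.1 116.7  13.5]
stop z hist (array([   0,    0,    0,    0,    0,    2,    9,   18,  117,  176,  170,
        253, 1941,    4]), array([ 0,  4,  8, 12, 16, 20, 24, 28, 32, 36, 40, 44, 48, 52, 56]))
top 49.44620643733418 ((514.0094604492188, 192.51748657226562), (79.22346496582031, 100.77214813232422), 77.25704956054688)
all ((514.0094604492188, 192.51748657226562), (79.22346496582031, 100.77214813232422), 77.25704956054688)
g z 49.44675753013158
32 [2.1825427e-01 9.7589195e-01 5.9700891e+02 2.1496896e+02] 77.39348
48 [2.1825415e-01 9.7589195e-01 5.9592273e+02 2.1502548e+02] 77.393486
[(287, 12.0), (288, 13.0), (289, 13.0), (290, 13.0), (291, 24.0), (292, 34.0), (293, 35.0), (294, 36.0), (295, 39.0), (29
[... 2426 characters left out ...]
(184, (np.uint8(13), np.uint8(190)), 50.0), (186, (np.uint8(13), np.uint8(185)), 50.0), (188, (np.uint8(13), np.uint8(194)), 48.0), (190, (np.uint8(13), np.uint8(191)), 49.0), (192, (np.uint8(13), np.uint8(187)), 50.0), (194, (np.uint8(12), np.uint8(184)), 50.0), (196, (np.uint8(11), np.uint8(177)), 46.0), (198, (np.uint8(11), np.uint8(182)), 44.0), (200, (np.uint8(12), np.uint8(191)), 40.0), (202, (np.uint8(12), np.uint8(186)), 38.0), (204, (np.uint8(12), np.uint8(174)), 34.0), (206, (np.uint8(17), np.uint8(131)), 20.0), (208, (np.uint8(21), np.uint8(103)), 13.0), (210, (np.uint8(23), np.uint8(94)), 15.0), (212, (np.uint8(25), np.uint8(92)), 14.0), (214, (np.uint8(24), np.uint8(92)), 13.0)]
```

View pics/m1.png

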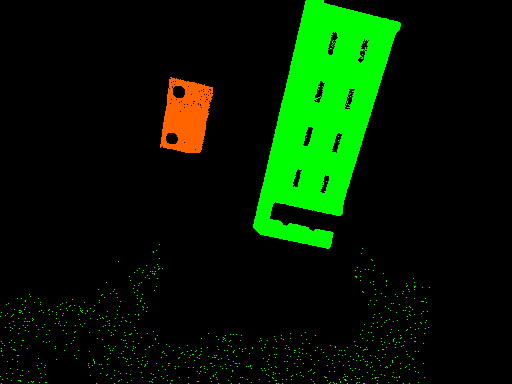

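```bash
python3 - <<'E'
from h import *
f=np.load('w1.npz'); s=dict(position=f['p'],eef_rot=f['r']); P=campose('wrist',s); im=f['im']; d=f['d']
X=cloud(P,d).reshape(384,512,3); hsv=cv2.cvtColor(im,cv2.COLOR_RGB2HSV)
stop=((hsv[...,0]<16)&(hsv[...,1]>145)).astype(np.uint8); stop[:,260:]=0; stop[200:]=0; stop[:60]=0;stop[:,:150]=0
stop=cv2.morphologyEx(stop,cv2.MORPH_CLOSE,np.ones((11,11)))
g=(hsv[...,0]>75)&(hsv[...,0]<95)&(hsv[...,1]>100)
th=np.radians(77.4-90); n=np.array([np.cos(th),np.sin(th)]); t=np.array([-n[1],n[0]])
# right edge
er=np.array([(np.where(stop[v])[0].max()+.5,v) for v in range(95,148)]); el=np.array([(np.where(stop[v])[0].min()-.5,v) for v in range(85,142)])
for nm,e,z in (('gapface',er,12),('gapface',er,32),('outer',el,48)):
    q=onplane(P,e,z)[:,:2]; l=cv2.fitLine(q.astype(np.float32),cv2.DIST_HUBER,0,.01,.01).ravel(); print(nm,z,np.degrees(np.arctan2(l[1],l[0])),np.median(q@n))
# ends: top & bottom rows per column over flat top
et=np.array([(u,np.where(stop[:,u])[0].min()-.5) for u in range(173,197)]); eb=np.array([(u,np.where(stop[:,u])[0].max()+.5) for u in range(165,190)])
for e in (et,eb):
    q=onplane(P,e,48)[:,:2]; print('end',np.median(q@t),np.ptp(q@t))
eg=np.array([(np.where(g[v])[0].min()-.5,v) for v in range(10,190)])
for z in (12,32): print('beam',z,np.median(onplane(P,eg,z)[:,:2]@n))
E
```

```text
gapface 12 76.805695 452.22538620167273
gapface 32 76.79601 455.1024679798762
outer 48 77.42686 409.4153905478545
end 339.5870999199507 1.585100310772816
end 259.8228107595682 1.0924399938600118
beam 12 537.0792342369994
beam 32 535.7387077243372
```

Request:
step_arm(
  steps=[
    [[-0.05,-0.01,-0.01],[0,0,0],0.085],
    [[-0.1,-0.02,-0.02],[0,0,0],0.085],
    [[-0.15,-0.03,-0.03],[0,0,0],0.085],
    [[-0.2,-0.04,-0.04],[0,0,0],0.085],
    [[-0.25,-0.05,-0.05],[0,0,0],0.085],
    [[-0.3,-0.06,-0.05],[0,0,0],0.085],
    [[-0.35,-0.07,-0.05],[0,0,0],0.085],
    [[-0.39,-0.08,-0.05],[0,0,0],0.085],
    [[-0.41,-0.08,-0.05],[0,0,0],0.085],
    [[-0.41,-0.08,-0.05],[0,0,0],0.085],
    [[-0.41,-0.08,-0.05],[0,0,0],0.085],
    [[-0.41,-0.08,-0.05],[0,0,0],0.085],
  ],
)

```text
clock: 2.1
position: [489.2, -260.2, 320.6]
eef_rot: [-2.221, -2.219, 0.002]
contact_force: [-0.2, 0.7, -0.5]
gripper_width: 85.0
```

```bash
cat >> h.py <<'E'
def shot(name,cam='wrist'):
    s=env.sense(); im,d=env.get_image(cam); save(name,im)
    np.savez(name+'.npz',im=im,d=d,p=s['position'],r=s['eef_rot']); print(s['clock'],s['position'].round(1),s['eef_rot'].round(4),s['gripper_width'],abs(s['qvel']).max().round(3))
def load(name):
    f=np.load(name+'.npz'); return dict(position=f['p'],eef_rot=f['r']),f['im'],f['d']
E
python3 - <<'E'
from h import *
shot('w2')
s,im,d=load('w2'); P=campose('wrist',s); X=cloud(P,d).reshape(384,512,3); hsv=cv2.cvtColor(im,cv2.COLOR_RGB2HSV)
wood=(hsv[...,0]>6)&(hsv[...,0]<26)&(hsv[...,1]>70)
print(np.median(X[100:200,300:400,2]), )
for lo,hi in ((66,90),(77,90)):
  m=(wood&(X[...,2]>lo)&(X[...,2]<hi)&(d>0)).astype(np.uint8)
  nl,l,st,ce=cv2.connectedComponentsWithStats(m)
  for i in range(1,nl):
    if st[i,4]<80: continue
    v,u=np.where(l==i); q=onplane(P,np.c_[u,v],80.)[:,:2]
    print(lo,st[i],np.median(X[l==i][:,2]).round(1),[np.round(z,1) for z in cv2.minAreaRect(X[l==i][:,:2].astype(np.float32))],[np.round(z,1) for z in cv2.minAreaRect(q.astype(np.float32))])
# project predicted stop top corners in side/scene
th=np.radians(-12.6); n=np.array([np.cos(th),np.sin(th)]); t=np.array([-n[1],n[0]])
for c,(x0,y0) in (('scene',(300,150)),('side',(150,100))):
    im=np.load(c+'0_i.npy').copy(); Pc=campose(c)
    pts=[np.r_[a*n+b*t,48] for a,b in ((409.4,259.8),(444,259.8),(444,339.6),(409.4,339.6))]+[np.r_[a*n+b*t,z] for a,b,z in ((454,259.8,12),(454,339.6,12),(546,259.8,48),(546,339.6,48))]
    uv=proj(Pc,np.array(pts)); cr=cv2.resize(im[y0:y0+110,x0:x0+150],None,fx=5,fy=5,interpolation=cv2.INTER_CUBIC)
    for p in uv: cv2.drawMarker(cr,tuple(int(k) for k in ((p-(x0,y0)+.5)*5)),(255,0,255),cv2.MARKER_CROSS,14,1)
    save('chk_'+c,cr)
E
```

```text
2.1 [ 489.2 -260.2  320.6] [-2.2212e+00 -2.2192e+00  2.2000e-03] 84.98187639828002 0.013
1.7009501014321415
66 [258   0  37  47 982] 80.3 [array([ 511. , -104.5]), array([23.6, 52.7]), np.float64(24.2)] [array([ 510.4, -107.1]), array([23.3, 51.4]), np.float64(24.1)]
66 [ 334   96   40   52 1451] 81.0 [array([ 605.8, -218.2]), array([36.1, 54. ]), np.float64(18.1)] [array([ 603.4, -218.6]), array([36.9, 55.4]), np.float64(18.3)]
66 [ 197  124   57   57 1742] 81.3 [array([ 447.6, -256.6]), array([49.9, 53.8]), np.float64(49.1)] [array([ 449., -255.]), array([49.2, 53.9]), np.float64(49.1)]
66 [ 456  163   53   48 1949] 76.2 [array([ 775.5, -300. ]), array([60.4, 60.4]), np.float64(8.4)] [array([ 769.7, -298.4]), array([59.7, 66.6]), np.float64(72.3)]
66 [ 49 376  42   8 230] 71.5 [array([ 198.1, -609.9]), array([70.9,  4.1]), np.float64(5.3)] [array([ 202.2, -599.5]), array([62.4, 13.2]), np.float64(0.1)]
77 [263   0  31  44 665] 81.1 [array([ 511.9, -106.4]), array([17.1, 48.1]), np.float64(23.9)] [array([ 511.7, -106.9]), array([17.1, 47.8]), np.float64(24.4)]
77 [ 339   96   35   52 1178] 81.2 [array([ 606.4, -218. ]), array([31.2, 54. ]), np.float64(18.0)] [array([ 605.8, -218.4]), array([31. , 54.3]), np.float64(18.3)]
77 [ 197  127   55   54 1503] 81.5 [array([ 447.7, -256.4]), array([43.2, 53.8]), np.float64(49.1)] [array([ 448.1, -256.1]), array([42.9, 53.9]), np.float64(49.0)]
```

View pics/w2.png

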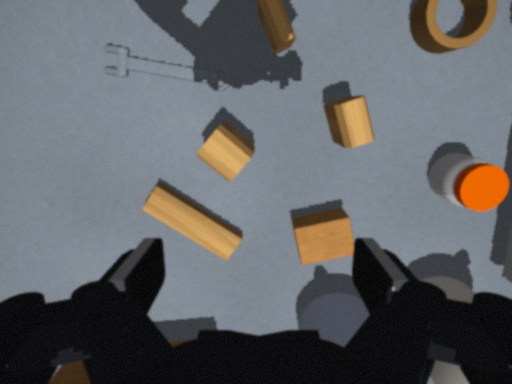

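View pics/chk_scene.png

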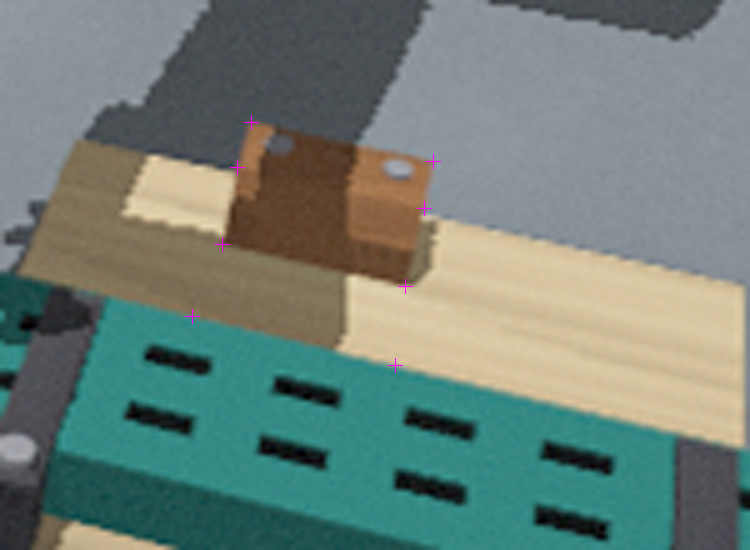

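View pics/chk_side.png

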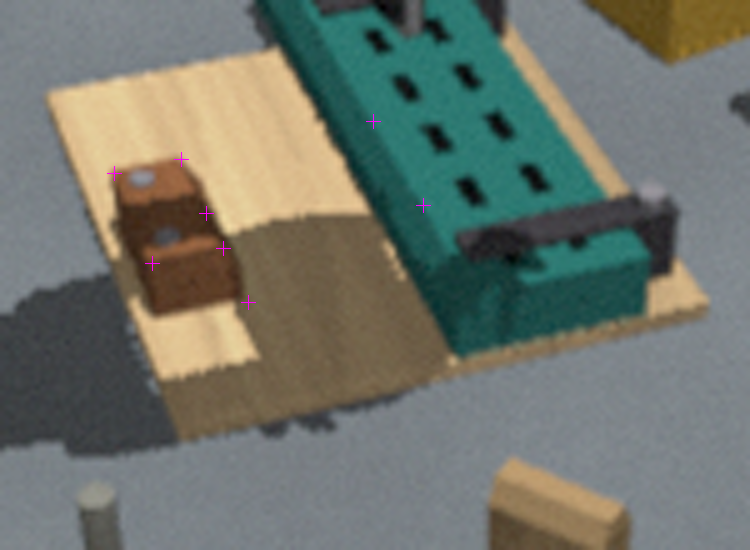

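The crosses fall on the stop's corners to within about 1 px in both views, so the jig estimate holds. In w2, c is at (226,152), b at (350,122) and a at (278,22). The sizes match the text, and the heights (about 81) match within calibration error.

```bash
cat >> h.py <<'E'
def go(x,y,z,yawdeg):
    """shift (m) and turn in current tool axes to reach pos with tool y at world yaw, pointing down"""
    s=env.sense(); R0=R.from_rotvec(s['eef_rot']).as_matrix()
    R1=(R.from_euler('z',yawdeg,degrees=True)*R.from_matrix([[0,1,0],[1,0,0],[0,0,-1.]])).as_matrix()
    print('shift',(R0.T@(np.array([x,y,z])-s['position'])/1000).round(4),'turn',R.from_matrix(R0.T@R1).as_rotvec().round(4),'q',s['joint_positions'].round(2))
E
python3 -c "
from h import *
go(511,-103,150,-65.7)"
```

```text
shift [0.157  0.0219 0.1707] turn [-0.0018  0.0012  1.1463] q [-0.7   0.34  1.1  -0.    1.7  -0.7 ]
```

Request:
step_arm(
  steps=[
    [[0.02,0.003,0.02],[0,0,0.14],0.085],
    [[0.04,0.006,0.04],[0,0,0.28],0.085],
    [[0.06,0.009,0.06],[0,0,0.42],0.085],
    [[0.08,0.012,0.08],[0,0,0.56],0.085],
    [[0.1,0.015,0.1],[0,0,0.7],0.085],
    [[0.12,0.018,0.12],[0,0,0.84],0.085],
    [[0.14,0.02,0.14],[0,0,0.98],0.085],
    [[0.15,0.021,0.16],[0,0,1.12],0.085],
    [[0.157,0.022,0.171],[-0.002,0.001,1.146],0.085],
    [[0.157,0.022,0.171],[-0.002,0.001,1.146],0.085],
    [[0.157,0.022,0.171],[-0.002,0.001,1.146],0.085],
  ],
)

```text
clock: 3.25
position: [511.3, -102.7, 150.3]
eef_rot: [3.07, 0.665, 0.001]
contact_force: [0.7, -0.1, 1.0]
gripper_width: 85.0
```

```bash
python3 - <<'E'
from h import *
shot('w3'); go(511,-103,44,-65.7)
E
```

```text
3.25 [ 511.3 -102.7  150.3] [3.0696e+00 6.6500e-01 9.0000e-04] 85.03447052261964 0.016
shift [-0.0005 -0.0004  0.1065] turn [ 0.0015 -0.0009  0.0018] q [-0.43  0.41  1.51 -0.    1.22  0.72]
```

View pics/w3.png

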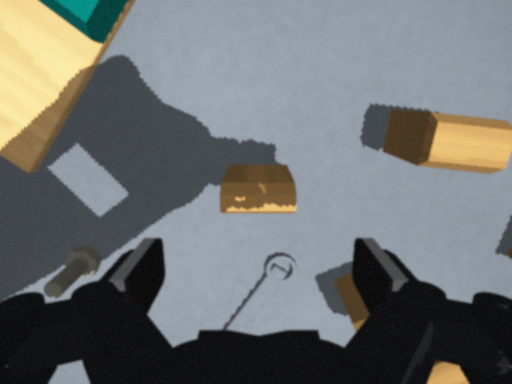

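Packer a is at (258,190), centred between the fingers and square to them. I'll check its offset along its thickness.

```bash
python3 - <<'E'
from h import *
s,im,d=load('w3'); P=campose('wrist',s); X=cloud(P,d).reshape(384,512,3)
Rt=R.from_rotvec(s['eef_rot']).as_matrix()
m=np.zeros((384,512),bool); m[155:220,210:305]=1
for lo in (40,70,78):
    p=(X[m&(X[...,2]>lo)]-s['position'])@Rt; print(lo,np.percentile(p[:,0],[1,99]).round(1),np.percentile(p[:,1],[1,99]).round(1),len(p),p[:,2].min().round(1))
hsv=cv2.cvtColor(im,cv2.COLOR_RGB2HSV)
print([(v,round(float(X[v,255,2])),round(float(((X[v,255]-s['position'])@Rt)[0]),1)) for v in range(160,218,2)])
E
```

```text
40 [-11.1  11.4] [-25.9  27.2] 2989 -144.1
70 [-11.1  50. ] [-26.   27.2] 2333 -144.1
78 [-8.4 68.2] [-26.   27.2] 1636 -144.1
[(160, 2, 14.7), (162, 2, 12.9), (164, 2, 11.0), (166, 12, 11.1), (168, 20, 11.0), (170, 29, 11.1), (172, 37, 11.1), (174, 44, 11.0), (176, 51, 10.9), (178, 57, 10.7), (180, 63, 10.7), (182, 70, 11.0), (184, 72, 9.9), (186, 74, 8.9), (188, 75, 7.9), (190, 76, 6.7), (192, 79, 6.0), (194, 81, 5.1), (196, 82, 3.9), (198, 81, 2.2), (200, 82, 0.9), (202, 82, -0.6), (204, 82, -2.1), (206, 82, -3.5), (208, 81, -5.2), (210, 82, -6.6), (212, 74, -10.7), (214, 2, -38.6), (216, 2, -40.7)]
```

Request:
step_arm(
  steps=[
    [[-0.001,0,0.03],[0,0,0],0.085],
    [[-0.001,0,0.06],[0,0,0],0.085],
    [[-0.001,0,0.085],[0,0,0],0.085],
    [[-0.001,0,0.1],[0.001,-0.001,0.002],0.085],
    [[-0.001,0,0.106],[0.001,-0.001,0.002],0.085],
    [[-0.001,0,0.106],[0.001,-0.001,0.002],0.085],
    [[-0.001,0,0.106],[0.001,-0.001,0.002],0.05],
    [[-0.001,0,0.106],[0.001,-0.001,0.002],0.05],
    [[-0.001,0,0.106],[0.001,-0.001,0.002],0.05],
    [[-0.001,0,0.106],[0.001,-0.001,0.002],0.045],
    [[-0.001,0,0.106],[0.001,-0.001,0.002],0.045],
    [[-0.001,0,0.106],[0.001,-0.001,0.002],0.045],
    [[-0.001,0,0.106],[0.001,-0.001,0.002],0.04],
    [[-0.001,0,0.106],[0.001,-0.001,0.002],0.04],
  ],
)

```text
clock: 4.7
position: [511.4, -103.9, 45.7]
eef_rot: [3.069, 0.661, 0.003]
contact_force: [-0.0, -0.1, 6.4]
gripper_width: 53.2
```

```bash
python3 - <<'E'
from h import *
shot('w4'); print(env.sense()['contact_force'],env.sense()['torque'])
E
```

```text
4.7 [ 511.4 -103.9   45.7] [3.0693 0.6607 0.0032] 53.24389682371363 0.003
[-0.82232506 -0.2904919   6.85004622] [ 0.12098665  0.11475374 -0.01217103]
```

View pics/w4.png

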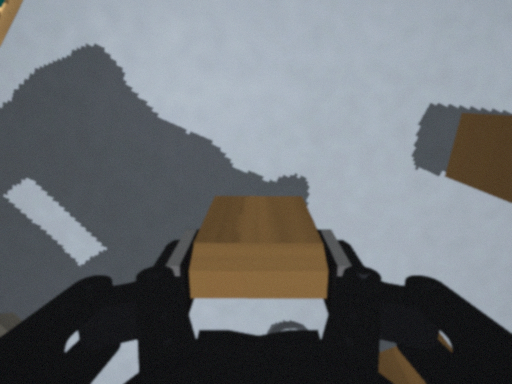

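The grip on a reads 53.2 mm wide, and a sits at (258,250) between the pads. Next I'll check the offset in the hand and plan the transport.

```bash
python3 - <<'E'
from h import *
s,im,d=load('w4'); P=campose('wrist',s); X=cloud(P,d).reshape(384,512,3)
Rt=R.from_rotvec(s['eef_rot']).as_matrix()
print([(v,round(float(X[v,255,2])),round(float(((X[v,255]-s['position'])@Rt)[0]),1)) for v in range(190,302,6)])
th=np.radians(-12.6); n=np.array([np.cos(th),np.sin(th)]); t=np.array([-n[1],n[0]])
q=468.2*n+299.7*t; print(q); go(511.4,-103.9,150,-65.7); go(*q,150,-102.6)
E
```

```text
[(190, 2, 15.1), (196, 4, 11.8), (202, 15, 11.7), (208, 26, 11.8), (214, 35, 11.5), (220, 42, 11.1), (226, 51, 11.6), (232, 58, 11.6), (238, 65, 11.8), (244, 71, 11.6), (250, 73, 9.9), (256, 75, 8.2), (262, 78, 7.5), (268, 82, 7.1), (274, 81, 3.9), (280, 81, 1.4), (286, 81, -1.1), (292, 82, -3.5), (298, 1, -61.7)]
[522.30175739 190.34758793]
shift [ 0.0002  0.0003 -0.1043] turn [ 0.0023 -0.0016 -0.0001] q [-0.43  0.55  1.63 -0.    0.96  0.72]
shift [ 0.1312 -0.2634 -0.1047] turn [ 0.0017 -0.0023  0.6439] q [-0.43  0.55  1.63 -0.    0.96  0.72]
```

Request:
step_arm(
  steps=[
    [[0,0,-0.02],[0,0,0],0.04],
    [[0,0,-0.05],[0,0,0],0.04],
    [[0,0,-0.08],[0,0,0],0.04],
    [[0.01,-0.02,-0.105],[0,0,0.05],0.04],
    [[0.025,-0.05,-0.105],[0,0,0.12],0.04],
    [[0.042,-0.085,-0.105],[0,0,0.2],0.04],
    [[0.06,-0.12,-0.105],[0,0,0.29],0.04],
    [[0.077,-0.155,-0.105],[0,0,0.38],0.04],
    [[0.095,-0.19,-0.105],[0,0,0.46],0.04],
    [[0.11,-0.22,-0.105],[0,0,0.54],0.04],
    [[0.122,-0.245,-0.105],[0,0,0.61],0.04],
    [[0.131,-0.263,-0.105],[0.002,-0.002,0.644],0.04],
    [[0.131,-0.263,-0.105],[0.002,-0.002,0.644],0.04],
    [[0.131,-0.263,-0.105],[0.002,-0.002,0.644],0.04],
    [[0.131,-0.263,-0.105],[0.002,-0.002,0.644],0.04],
  ],
)

```text
clock: 6.25
position: [522.3, 189.1, 150.4]
eef_rot: [-3.122, 0.345, -0.0]
contact_force: [0.2, -0.6, -0.3]
gripper_width: 53.5
```

```bash
python3 - <<'E'
from h import *
shot('w5'); shot('side5','side'); shot('scene5','scene'); go(522.3,190.3,58,-102.6)
E
```

```text
6.25 [522.3 189.1 150.4] [-3.1225e+00  3.4520e-01 -4.0000e-04] 53.49560598693774 0.006
6.3 [522.4 189.  150.4] [-3.1223e+00  3.4590e-01 -4.0000e-04] 53.43260373781526 0.004
6.35 [522.4 189.  150.4] [-3.1222e+00  3.4620e-01 -5.0000e-04] 52.856960052981506 0.003
shift [-0.0004 -0.0011  0.0924] turn [-0.0003 -0.0002 -0.0011] q [0.13 0.46 1.41 0.   1.27 1.93]
```

View pics/w5.png

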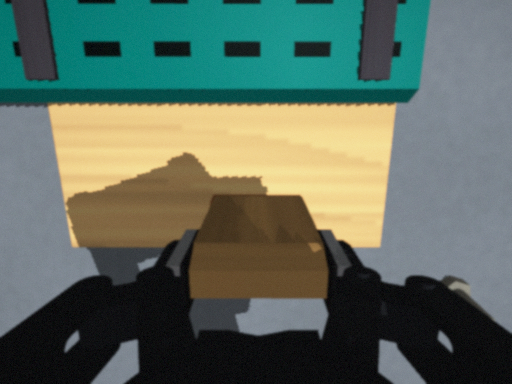

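View pics/side5.png

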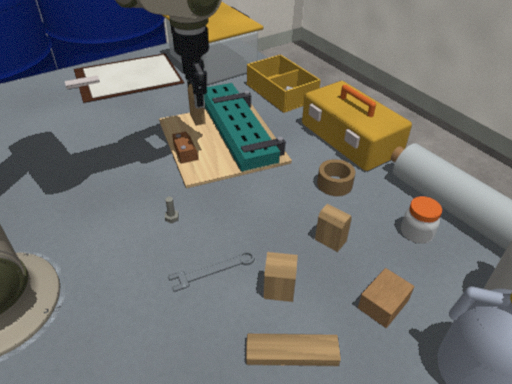

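View pics/scene5.png

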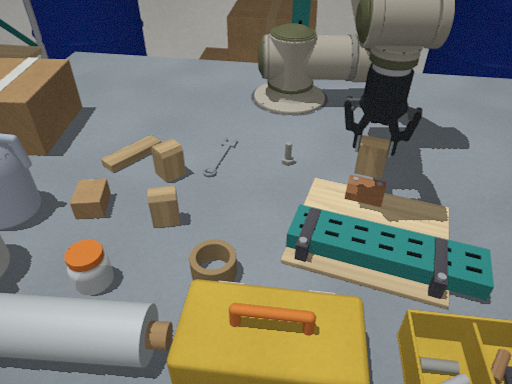

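```bash
python3 - <<'E'
from h import *
s,im,d=load('w5'); P=campose('wrist',s); hsv=cv2.cvtColor(im,cv2.COLOR_RGB2HSV)
g=(hsv[...,0]>75)&(hsv[...,0]<95)&(hsv[...,1]>100); g[140:]=0
th=np.radians(-12.6); n=np.array([np.cos(th),np.sin(th)]); t=np.array([-n[1],n[0]])
e=np.array([(u,np.where(g[:,u])[0].max()+.5) for u in range(70,360)])
for z in (12,32):
    q=onplane(P,e,z)[:,:2]; l=cv2.fitLine(q.astype(np.float32),cv2.DIST_HUBER,0,.01,.01).ravel(); print(z,np.median(q@n),np.degrees(np.arctan2(l[1],l[0])))
print('tcp',s['position'][:2]@n,s['position'][:2]@t)
X=cloud(P,d).reshape(384,512,3)
# packer face + left/right edge in n,t
print([(v,round(float(X[v,255,2])),round(float(X[v,255,:2]@n),1)) for v in range(190,302,10)])
# strap positions
k=(hsv[...,2]<90)&(hsv[...,1]<80); row=20
for row in (20,30,60): 
  print([ (u) for u in range(1,511) if k[row,u]!=k[row,u-1]], onplane(P,[(35,row),(378,row)],59)[:,:2]@t)
E
```

```text
12 536.3560251416411 77.35419
32 536.393012606985 77.35418
tcp 468.4764014814917 298.4755487188446
[(190, 14, 457.9), (200, 116, 480.7), (210, 132, 480.0), (220, 148, 480.4), (230, 162, 480.7), (240, 172, 480.5), (250, 178, 478.8), (260, 181, 476.2), (270, 185, 474.3), (280, 186, 470.6), (290, 187, 466.4), (300, 1, 332.6)]
[16, 48, 364, 395] [447.8861166 217.5952191]
[18, 49, 363, 394] [449.03813661 216.98271226]
[23, 55, 361, 391] [452.60257402 215.08751087]
```

Request:
step_arm(
  steps=[
    [[0,-0.001,0.02],[0,0,0],0.04],
    [[0,-0.001,0.04],[0,0,-0.001],0.04],
    [[0,-0.001,0.05],[0,0,-0.001],0.04],
    [[0,-0.001,0.055],[0,0,-0.001],0.04],
    [[0,-0.001,0.06],[0,0,-0.001],0.04],
    [[0,-0.001,0.065],[0,0,-0.001],0.04],
    [[0,-0.001,0.07],[0,0,-0.001],0.04],
    [[0,-0.001,0.075],[0,0,-0.001],0.04],
    [[0,-0.001,0.08],[0,0,-0.001],0.04],
    [[0,-0.001,0.085],[0,0,-0.001],0.04],
    [[0,-0.001,0.087],[0,0,-0.001],0.04],
  ],
)

```text
clock: 7.5
position: [522.5, 190.1, 62.9]
eef_rot: [-3.123, 0.345, 0.001]
contact_force: [-0.3, 0.4, 0.4]
gripper_width: 53.3
```

```bash
python3 - <<'E'
from h import *
shot('w6'); 
th=np.radians(-12.6); n=np.array([np.cos(th),np.sin(th)]); t=np.array([-n[1],n[0]])
s=env.sense(); print(s['contact_force'],s['torque'],s['position'][:2]@n,s['position'][:2]@t)
im,_=env.get_image('side'); save('side6',cv2.resize(im[60:200,140:300],None,fx=4,fy=4,interpolation=cv2.INTER_CUBIC))
E
```

```text
7.5 [522.5 190.1  62.9] [-3.1225e+00  3.4470e-01  6.0000e-04] 53.30018913697467 0.04
[ 0.36858279  0.47985501 -1.2299438 ] [0.00741182 0.01468471 0.01189978] 468.3948337909782 299.4922016701516
```

View pics/side6.png

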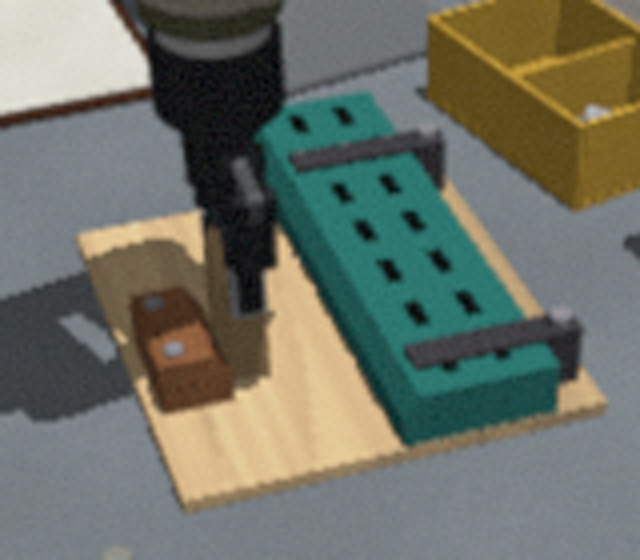

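View pics/w6.png

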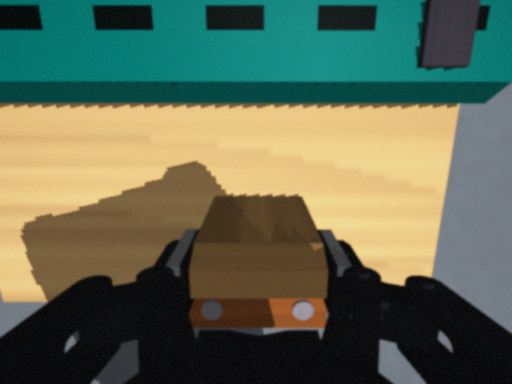

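There is no contact force. The stop screws, at columns 211 and 303, are centred on the packer, which spans 190 to 328. I'll set it down.

Request:
step_arm(
  steps=[
    [[0,0,0.002],[0,0,0],0.04],
    [[0,0,0.004],[0,0,0],0.04],
    [[0,0,0.005],[0,0,0],0.04],
    [[0,0,0.0055],[0,0,0],0.04],
    [[0,0,0.0055],[0,0,0],0.04],
  ],
)

```text
clock: 8.1
position: [522.6, 190.1, 57.8]
eef_rot: [-3.123, 0.345, 0.0]
contact_force: [-1.1, 0.1, 1.6]
gripper_width: 53.3
```

Request:
step_arm(
  steps=[
    [[0,0,0],[0,0,0],0.056],
    [[0,0,0],[0,0,0],0.06],
    [[0,0,0],[0,0,0],0.07],
    [[0,0,0],[0,0,0],0.08],
    [[0,0,0],[0,0,0],0.08],
    [[0,0,-0.01],[0,0,0],0.08],
    [[0,0,-0.03],[0,0,0],0.08],
    [[0,0,-0.06],[0,0,0],0.085],
    [[0,0,-0.1],[0,0,0],0.085],
    [[0,0,-0.15],[0,0,0],0.085],
    [[0,0,-0.19],[0,0,0],0.085],
    [[0,0,-0.2],[0,0,0],0.085],
    [[0,0,-0.2],[0,0,0],0.085],
    [[0,0,-0.2],[0,0,0],0.085],
  ],
)

```text
clock: 9.5
position: [522.0, 190.0, 256.5]
eef_rot: [3.122, -0.345, -0.004]
contact_force: [-0.4, -0.6, -0.4]
gripper_width: 84.9
```

```bash
python3 - <<'E'
from h import *
shot('w7'); 
s,im,d=load('w7'); P=campose('wrist',s); X=cloud(P,d).reshape(384,512,3)
th=np.radians(-12.6); n=np.array([np.cos(th),np.sin(th)]); t=np.array([-n[1],n[0]])
N=X[...,:2]@n; T=X[...,:2]@t
print('tcp',s['position'][:2]@n,s['position'][:2]@t)
m=(X[...,2]>60)&(X[...,2]<100)&(N>440)&(N<500)&(T>250)&(T<350)
print(cv2.minAreaRect(np.c_[N[m],T[m]].astype(np.float32)),np.percentile(N[m],[1,99]),np.percentile(T[m],[1,99]),m.sum(),np.median(X[m][:,2]))
m2=m&(X[...,2]>90); print('top',np.percentile(N[m2],[2,98]),np.percentile(T[m2],[2,98]))
m3=m&(X[...,2]<80)&(X[...,2]>62); print('nearface',np.median(N[m3]))
hsv=cv2.cvtColor(im,cv2.COLOR_RGB2HSV); g=(hsv[...,0]>75)&(hsv[...,0]<95)&(hsv[...,1]>100); g[240:]=0
e=np.array([(u,np.where(g[:,u])[0].max()+.5) for u in range(150,350)]); print('beam',[np.median(onplane(P,e,z)[:,:2]@n) for z in (12,32)])
E
```

```text
9.5 [522.  190.  256.5] [ 3.1222 -0.3447 -0.0036] 84.94601129647695 0.019
tcp 467.99557632994964 299.2699716061521
((468.9561767578125, 298.8954772949219), (23.959087371826172, 53.8616828918457), 0.19439281523227692) [457.2107598  480.71058999] [272.24062504 325.59380462] 1420 92.0630380155799
top [461.46825915 476.46327478] [273.10696163 324.7990372 ]
nearface 480.45696980919394
beam [np.float64(536.1812897401304), np.float64(536.2102140675343)]
```

View pics/w7.png

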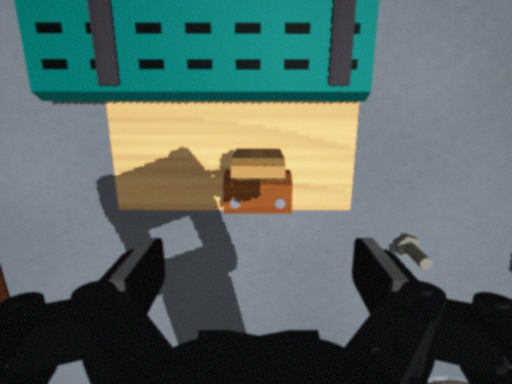

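Packer a stands square. It spans n 457 to 480.5 and is centred at t 298.9. The beam face at 536.2 leaves 55.7 mm for c. On to c.

```bash
python3 -c "
from h import *
go(447.7,-256.4,160,-40.9)"
```

```text
shift [0.0252 0.4517 0.0965] turn [-7.0000e-04  3.5000e-03 -1.0769e+00] q [0.14 0.38 1.23 0.   1.54 1.93]
```

Request:
step_arm(
  steps=[
    [[0.002,0.03,0.0],[0,0,-0.05],0.085],
    [[0.004,0.075,0.0],[0,0,-0.15],0.085],
    [[0.006,0.12,0.0],[0,0,-0.26],0.085],
    [[0.008,0.165,0.0],[0,0,-0.37],0.085],
    [[0.01,0.21,0.01],[0,0,-0.48],0.085],
    [[0.012,0.255,0.03],[0,0,-0.59],0.085],
    [[0.014,0.3,0.05],[0,0,-0.7],0.085],
    [[0.017,0.345,0.07],[0,0,-0.81],0.085],
    [[0.02,0.39,0.085],[0,0,-0.92],0.085],
    [[0.023,0.43,0.095],[0,0,-1.02],0.085],
    [[0.025,0.452,0.097],[0,0.003,-1.077],0.085],
    [[0.025,0.452,0.097],[0,0.003,-1.077],0.085],
    [[0.025,0.452,0.097],[0,0.003,-1.077],0.085],
    [[0.025,0.452,0.097],[0,0.003,-1.077],0.085],
  ],
)

```text
clock: 10.95
position: [447.4, -255.4, 159.1]
eef_rot: [-2.856, -1.305, 0.001]
contact_force: [0.5, -0.4, -0.1]
gripper_width: 84.9
```

```bash
python3 - <<'E'
from h import *
shot('w8'); go(447.7,-256.4,45,-40.9)
s,im,d=load('w8'); P=campose('wrist',s); X=cloud(P,d).reshape(384,512,3)
Rt=R.from_rotvec(s['eef_rot']).as_matrix(); Q=(X-s['position'])@Rt
m=(X[...,2]>30)&(X[...,2]<90)&(abs(Q[...,0])<45)&(abs(Q[...,1])<36)
print(cv2.minAreaRect(Q[m][:,:2].astype(np.float32)),np.percentile(Q[m][:,0],[1,99]),np.percentile(Q[m][:,1],[1,99]))
m2=m&(X[...,2]>79); print(np.percentile(Q[m2][:,0],[2,98]),np.percentile(Q[m2][:,1],[2,98]))
m3=m&(X[...,2]<66); print('near',np.median(Q[m3][:,0]))
E
```

```text
10.95 [ 447.4 -255.4  159.1] [-2.8556e+00 -1.3050e+00  1.0000e-03] 84.86666878418121 0.008
shift [-0.0007  0.001   0.1144] turn [-0.0015 -0.0002  0.0009] q [-0.75  0.39  1.51  0.    1.24 -0.04]
((-0.9241142272949219, 1.3863182067871094), (54.251708984375, 50.16862106323242), 89.85011291503906) [-25.1896658  24.0054852] [-25.13205095  27.72068806]
[-19.54550542  18.52613622] [-24.53368428  27.30059174]
near 23.855566460346985
```

View pics/w8.png

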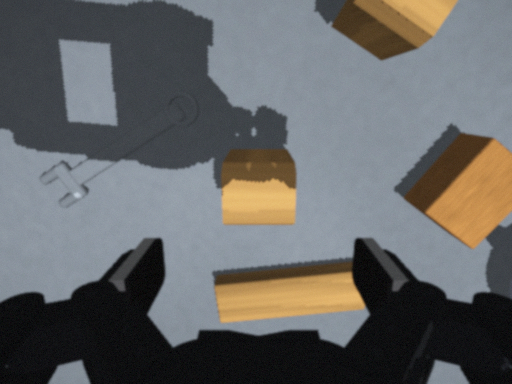

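c is at (259,187), square between the open fingers. Measured offset is about (-0.8,+1.4) mm. I'll descend and grip.

Request:
step_arm(
  steps=[
    [[-0.001,0.001,0.03],[0,0,0],0.085],
    [[-0.001,0.001,0.065],[0,0,0],0.085],
    [[-0.001,0.001,0.095],[-0.001,0,0.001],0.085],
    [[-0.001,0.001,0.11],[-0.001,0,0.001],0.085],
    [[-0.001,0.001,0.114],[-0.001,0,0.001],0.085],
    [[-0.001,0.001,0.114],[-0.001,0,0.001],0.085],
    [[-0.001,0.001,0.114],[-0.001,0,0.001],0.05],
    [[-0.001,0.001,0.114],[-0.001,0,0.001],0.05],
    [[-0.001,0.001,0.114],[-0.001,0,0.001],0.05],
    [[-0.001,0.001,0.114],[-0.001,0,0.001],0.045],
    [[-0.001,0.001,0.114],[-0.001,0,0.001],0.045],
    [[-0.001,0.001,0.114],[-0.001,0,0.001],0.04],
    [[-0.001,0.001,0.114],[-0.001,0,0.001],0.04],
    [[-0.001,0.001,0.114],[-0.001,0,0.001],0.04],
  ],
)

```text
clock: 12.4
position: [448.0, -256.9, 46.5]
eef_rot: [2.856, 1.305, 0.001]
contact_force: [-0.4, 0.9, 6.2]
gripper_width: 53.3
```

```bash
python3 - <<'E'
from h import *
shot('w9')
s,im,d=load('w9'); P=campose('wrist',s); X=cloud(P,d).reshape(384,512,3)
Rt=R.from_rotvec(s['eef_rot']).as_matrix()
print([(v,round(float(X[v,255,2])),round(float(((X[v,255]-s['position'])@Rt)[0]),1)) for v in range(160,332,8)])
go(446.8,-255.8,160,-40.9)
E
```

```text
12.4 [ 448.  -256.9   46.5] [2.8565e+00 1.3045e+00 1.4000e-03] 53.32198705243484 0.002
[(160, 2, 33.4), (168, 2, 28.5), (176, 7, 24.7), (184, 26, 24.7), (192, 41, 24.7), (200, 54, 24.7), (208, 65, 24.7), (216, 72, 23.7), (224, 191, 67.9), (232, 79, 19.8), (240, 82, 17.8), (248, 82, 14.6), (256, 83, 11.7), (264, 81, 7.6), (272, 81, 4.0), (280, 82, 1.0), (288, 81, -2.9), (296, 82, -6.0), (304, 81, -10.1), (312, 82, -13.7), (320, 81, -17.5), (328, 1, -86.9)]
shift [ 1.000e-04 -1.500e-03 -1.135e-01] turn [ 0.0016 -0.0003 -0.0002] q [-0.75  0.54  1.65  0.    0.95 -0.04]
```

View pics/w9.png

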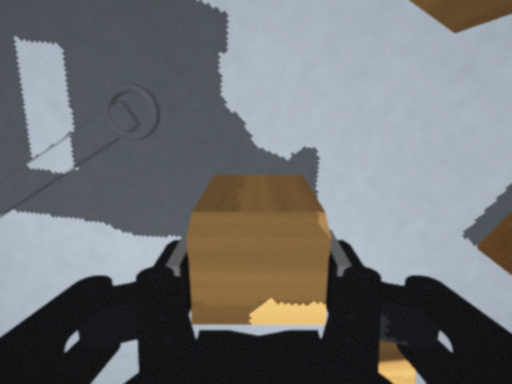

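c is gripped, with its near face at +24.7 mm, so the in-hand offset is about -0.3. I'll lift and carry it over.

```bash
python3 - <<'E'
from h import *
th=np.radians(-12.6); n=np.array([np.cos(th),np.sin(th)]); t=np.array([-n[1],n[0]])
q=508.6*n+299*t; print(q); go(*q,165,-102.6)
E
```

```text
[561.5760943  180.85145925]
shift [ 0.4053 -0.2007 -0.1187] turn [ 0.0013 -0.0011  1.0767] q [-0.75  0.54  1.65  0.    0.95 -0.04]
```

Request:
step_arm(
  steps=[
    [[0,0,-0.02],[0,0,0],0.04],
    [[0,0,-0.05],[0,0,0],0.04],
    [[0,0,-0.085],[0,0,0],0.04],
    [[0.015,-0.007,-0.11],[0,0,0.04],0.04],
    [[0.04,-0.02,-0.119],[0,0,0.1],0.04],
    [[0.07,-0.035,-0.119],[0,0,0.19],0.04],
    [[0.105,-0.052,-0.119],[0,0,0.28],0.04],
    [[0.14,-0.07,-0.119],[0,0,0.38],0.04],
    [[0.175,-0.087,-0.119],[0,0,0.48],0.04],
    [[0.21,-0.104,-0.119],[0,0,0.58],0.04],
    [[0.245,-0.121,-0.119],[0,0,0.68],0.04],
    [[0.28,-0.139,-0.119],[0,0,0.78],0.04],
    [[0.315,-0.156,-0.119],[0,0,0.87],0.04],
    [[0.35,-0.173,-0.119],[0,0,0.95],0.04],
    [[0.38,-0.188,-0.119],[0,0,1.02],0.04],
    [[0.4,-0.198,-0.119],[0.001,-0.001,1.065],0.04],
    [[0.405,-0.201,-0.119],[0.001,-0.001,1.077],0.04],
    [[0.405,-0.201,-0.119],[0.001,-0.001,1.077],0.04],
    [[0.405,-0.201,-0.119],[0.001,-0.001,1.077],0.04],
    [[0.405,-0.201,-0.119],[0.001,-0.001,1.077],0.04],
  ],
)

```text
clock: 14.45
position: [561.0, 179.8, 165.5]
eef_rot: [3.122, -0.346, 0.0]
contact_force: [0.6, -0.2, -1.7]
gripper_width: 53.1
```

```bash
python3 - <<'E'
from h import *
shot('w10'); s,im,d=load('w10'); P=campose('wrist',s); X=cloud(P,d).reshape(384,512,3)
th=np.radians(-12.6); n=np.array([np.cos(th),np.sin(th)]); t=np.array([-n[1],n[0]])
q=508.6*n+299*t; go(*q,112,-102.6)
print('tcp',s['position'][:2]@n,s['position'][:2]@t)
print([(v,round(float(X[v,255,2])),round(float(X[v,255,:2]@n),1)) for v in range(100,260,6)])
hsv=cv2.cvtColor(im,cv2.COLOR_RGB2HSV); g=(hsv[...,0]>75)&(hsv[...,0]<95)&(hsv[...,1]>100); g[240:]=0
e=np.array([(u,np.where(g[:,u])[0].max()+.5) for u in list(range(80,180))+list(range(340,400)) if g[:,u].any()]); print('beam',[np.median(onplane(P,e,z)[:,:2]@n) for z in (12,32)])
E
```

```text
14.45 [561.  179.8 165.5] [ 3.122e+00 -3.464e-01  2.000e-04] 53.10387206977836 0.003
shift [ 0.0003 -0.0011  0.0535] turn [ 0.0003 -0.0003 -0.0012] q [ 0.11  0.5   1.29 -0.    1.35  1.9 ]
tcp 508.2899439709518 297.8299635591463
[(100, 49, 577.3), (106, 50, 572.8), (112, 50, 568.1), (118, 49, 563.4), (124, 50, 558.7), (130, 50, 554.0), (136, 49, 549.1), (142, 45, 543.7), (148, 36, 537.4), (154, 15, 528.7), (160, 13, 522.7), (166, 13, 516.9), (172, 13, 511.0), (178, 131, 533.6), (184, 145, 533.8), (190, 156, 533.4), (196, 167, 533.8), (202, 175, 533.4), (208, 185, 533.9), (214, 189, 532.8), (220, 191, 531.0), (226, 195, 529.8), (232, 198, 528.6), (238, 199, 526.9), (244, 201, 525.3), (250, 200, 522.5), (256, 199, 519.4)]
beam [np.float64(533.664485142893), np.float64(536.5563954984983)]
```

View pics/w10.png

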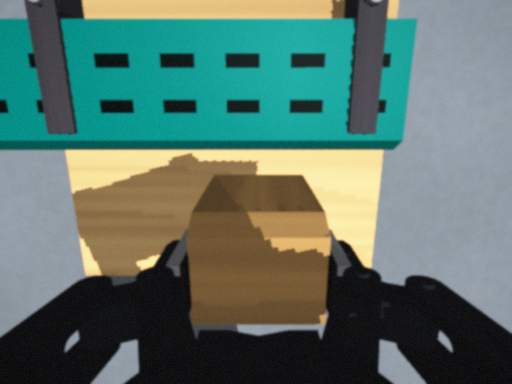

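The expected clearances are about 3.2 mm to a and 2.8 mm to the beam. I'll lower it slowly and watch the force.

Request:
step_arm(
  steps=[
    [[0,-0.001,0.01],[0,0,-0.001],0.04],
    [[0,-0.001,0.02],[0,0,-0.001],0.04],
    [[0,-0.001,0.025],[0,0,-0.001],0.04],
    [[0,-0.001,0.03],[0,0,-0.001],0.04],
    [[0,-0.001,0.035],[0,0,-0.001],0.04],
    [[0,-0.001,0.04],[0,0,-0.001],0.04],
    [[0,-0.001,0.045],[0,0,-0.001],0.04],
    [[0,-0.001,0.05],[0,0,-0.001],0.04],
    [[0,-0.001,0.055],[0,0,-0.001],0.04],
  ],
)

```text
clock: 15.4
position: [561.3, 180.8, 110.1]
eef_rot: [3.122, -0.345, 0.001]
contact_force: [0.4, -0.1, -1.5]
gripper_width: 53.2
```

```bash
python3 - <<'E'
from h import *
s=env.sense();print(s['contact_force'],s['torque'])
th=np.radians(-12.6); n=np.array([np.cos(th),np.sin(th)]); t=np.array([-n[1],n[0]])
print(s['position'][:2]@n,s['position'][:2]@t)
shot('w11'); im,_=env.get_image('scene'); save('scene11',cv2.resize(im[90:250,280:480],None,fx=4,fy=3.7,interpolation=cv2.INTER_CUBIC))
E
```

```text
[ 0.37790397 -0.10564845 -1.46599959] [ 0.02669844 -0.02872744 -0.02555018]
508.3799829405474 298.92354486087737
15.4 [561.3 180.8 110.1] [ 3.1223e+00 -3.4490e-01  6.0000e-04] 53.15844374203943 0.117
```

View pics/scene11.png

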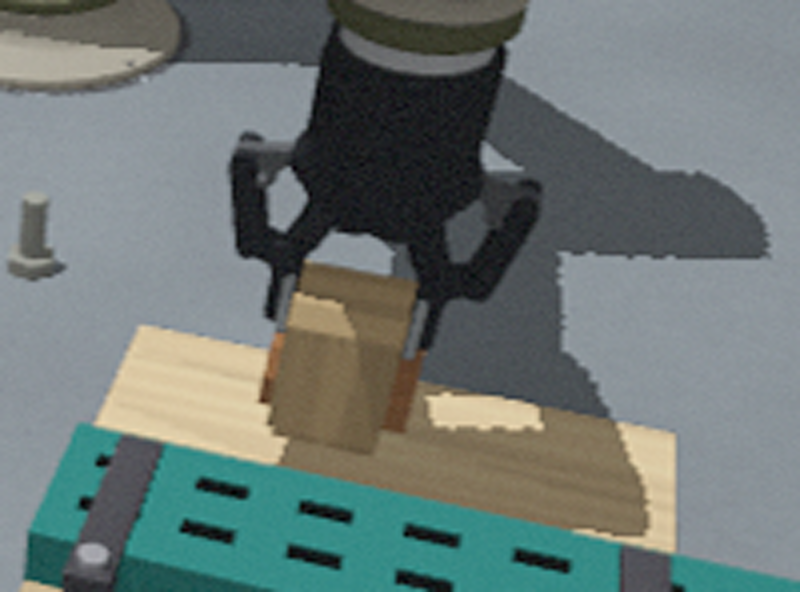

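View pics/w11.png

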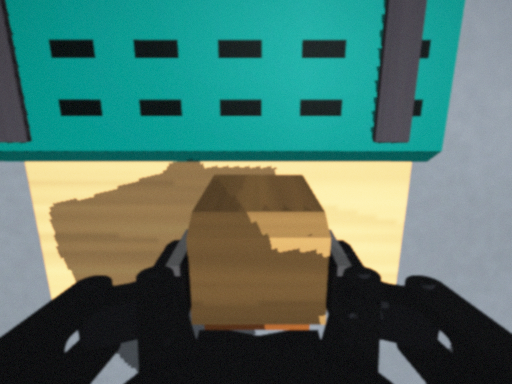

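Contact is free apart from the 1.5 N weight. c's bottom has passed a's top, at about z 64. I'll keep lowering.

Request:
step_arm(
  steps=[
    [[0,0,0.004],[0,0,0],0.04],
    [[0,0,0.008],[0,0,0],0.04],
    [[0,0,0.012],[0,0,0],0.04],
    [[0,0,0.016],[0,0,0],0.04],
    [[0,0,0.02],[0,0,0],0.04],
    [[0,0,0.024],[0,0,0],0.04],
  ],
)

```text
clock: 16.1
position: [561.0, 180.8, 85.3]
eef_rot: [3.122, -0.345, -0.002]
contact_force: [-0.5, 0.3, -2.1]
gripper_width: 53.3
```

Request:
step_arm(
  steps=[
    [[0,0,0.004],[0,0,0],0.04],
    [[0,0,0.008],[0,0,0],0.04],
    [[0,0,0.012],[0,0,0],0.04],
    [[0,0,0.016],[0,0,0],0.04],
    [[0,0,0.02],[0,0,0],0.04],
  ],
)

```text
clock: 16.6
position: [561.0, 180.7, 65.0]
eef_rot: [3.122, -0.345, -0.002]
contact_force: [0.6, -0.6, -0.9]
gripper_width: 52.9
```

Request:
step_arm(
  steps=[
    [[0,0,0.002],[0,0,0],0.04],
    [[0,0,0.004],[0,0,0],0.04],
    [[0,0,0.0055],[0,0,0],0.04],
    [[0,0,0.0065],[0,0,0],0.04],
    [[0,0,0.007],[0,0,0],0.04],
    [[0,0,0.007],[0,0,0],0.04],
  ],
)

```text
clock: 17.2
position: [561.0, 180.7, 58.6]
eef_rot: [3.122, -0.345, -0.001]
contact_force: [-2.2, -0.3, 5.3]
gripper_width: 53.5
```

Seated, with about 5 N of contact. I'll release and retreat upward.

Request:
step_arm(
  steps=[
    [[0,0,0],[0,0,0],0.056],
    [[0,0,0],[0,0,0],0.06],
    [[0,0,0],[0,0,0],0.07],
    [[0,0,0],[0,0,0],0.08],
    [[0,0,0],[0,0,0],0.08],
    [[0,0,-0.01],[0,0,0],0.08],
    [[0,0,-0.03],[0,0,0],0.08],
    [[0,0,-0.06],[0,0,0],0.085],
    [[0,0,-0.1],[0,0,0],0.085],
    [[0,0,-0.15],[0,0,0],0.085],
    [[0,0,-0.19],[0,0,0],0.085],
    [[0,0,-0.2],[0,0,0],0.085],
    [[0,0,-0.2],[0,0,0],0.085],
    [[0,0,-0.2],[0,0,0],0.085],
  ],
)

```text
clock: 18.6
position: [560.5, 180.8, 257.2]
eef_rot: [3.121, -0.345, -0.005]
contact_force: [0.5, 0.1, 0.3]
gripper_width: 85.0
```

```bash
python3 - <<'E'
from h import *
shot('w12'); 
s,im,d=load('w12'); P=campose('wrist',s); X=cloud(P,d).reshape(384,512,3)
th=np.radians(-12.6); n=np.array([np.cos(th),np.sin(th)]); t=np.array([-n[1],n[0]])
N=X[...,:2]@n; T=X[...,:2]@t
m=(X[...,2]>88)&(X[...,2]<100)&(N>440)&(N<550)&(T>250)&(T<350)
nl,l,st,ce=cv2.connectedComponentsWithStats(m.astype(np.uint8))
for i in range(1,nl):
    if st[i,4]>60:
        k=l==i; print(st[i],cv2.minAreaRect(np.c_[N[k],T[k]].astype(np.float32)),np.median(X[k][:,2]))
for c in ('side','scene'):
    im,_=env.get_image(c); x0,y0=(140,80) if c=='side' else (280,120)
    save(c+'12',cv2.resize(im[y0:y0+120,x0:x0+180],None,fx=4.4,fy=4.4,interpolation=cv2.INTER_CUBIC))
im,_=env.get_image('scene'); save('scene12f',im)
E
```

```text
18.6 [560.5 180.8 257.2] [ 3.1215 -0.3449 -0.0046] 85.00709074480159 0.017
[ 231  148   55   43 2286] ((509.0630187988281, 298.03582763671875), (54.19375991821289, 42.97581100463867), 89.8281021118164) 93.40381100353719
[231 199  53  17 842] ((469.0779113769531, 299.1701965332031), (17.71746253967285, 53.46805953979492), 0.3602147400379181) 93.12793084867255
```

View pics/w12.png

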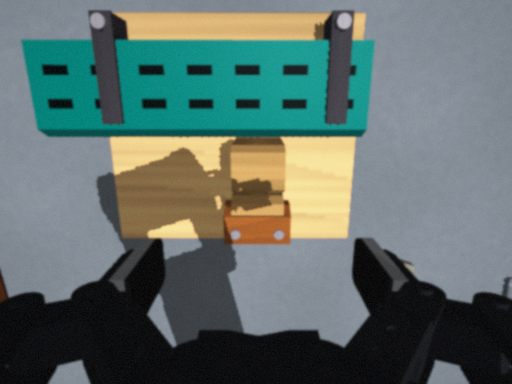

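View pics/side12.png

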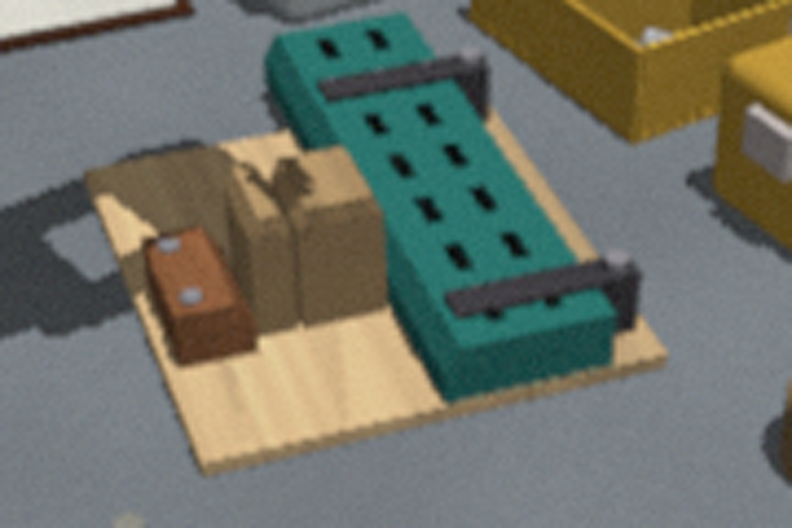

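View pics/scene12f.png

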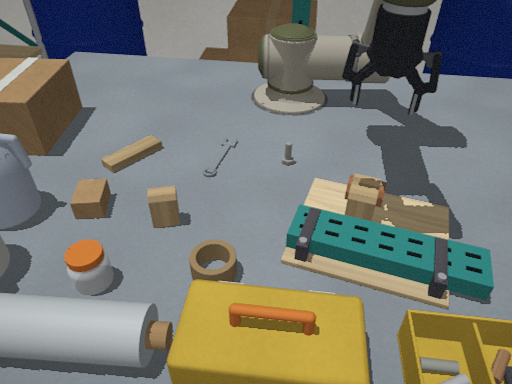

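The wrist picture shows c at columns 230–285, a at 231–284 and the stop at 225–291, so all three share a centre near 258. Both packers stand upright on the board, and b still stands at scene (164,207). Signing off.

```bash
python3 -c "
from h import *
print(env.sense()['clock']); print(env.sign_off())"
```

```text
18.8
the job is handed in; nothing more can be done
None
```

I chose packers a (24 mm) and c (50 mm), because together they make 74 mm and leave about 8 mm over in the 82 mm gap. I lowered a in on the stop side, then c on the beam side, without forcing: contact was about 5 N at most as each was seated. The job was handed in at 18.8 s.

- **Standing:** the last checks showed both packers upright on the board. Their tops measured z about 93, against the expected 92, and the wrist camera reads 1–1.5 mm high. Both were square to the gap within about 0.4°.
- **Centring:** the packers' centres along the gap measured 298.0 and 299.2 mm, against 299.7 mm for the stop block's middle.
- **Clearances:** about 3 mm remains on each side of c and between a and the stop, going by the wrist-camera measurements.
- **Packer b:** I did not touch it, and it still stands where it was.

The camera views disagreed by 1–2 mm on where the jig lies, within their stated calibration. The beam straps put the jig's middle about 2 mm from where the stop block's ends put it, and I went by the stop block.

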